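Knock a stuck tube insert out of a centrifuge bucket

TASK

Three centrifuge buckets are draining mouth-down on the inclined stand, and one still has its orange tube insert stuck inside. Take the knock-out rod from the tool rack, find the off-centre hole in that bucket's base cap, and press the insert out from behind through it with a steady push, without hammering on the insert or stabbing at the bucket, until it drops into the drip tray; then hang the rod back upright in the slot it came from. Leave everything else where it stands.

Things in the scene. Friction and masses are not known exactly. Their poses are not given: they have to be found in the camera images.
- drain_stand: Stainless drain stand, fixed. Origin: on the bench under the middle station; z up, x to its open front (away from the robot), y along the row. A 302 mm wide inclined plate on legs carries three buckets 88 mm apart, mouths about 100 mm above the bench; below it a drip tray with mat: x -0.07 to 0.18, y -0.155 to 0.155, floor 6 mm, rim 26 mm above the bench.
- stuck_bucket: Bucket with the stuck insert, fixed in any of the three stations: aluminium cup with blue band, 62 mm outside (71 at the collar), bore 56, 95 mm long, mouth-down, leaning 35 degrees from vertical with its grey base cap up and towards the robot. Origin: centre of the mouth; z along its axis to the base; x and z lie in the stand's x-z plane.
- base_centre (a point): Centre of the base cap's flat outer face (62 mm across) on the bucket's axis; axes as the bucket's, z out of the base. The round knock-out hole, 24 mm across, is off centre: its middle is 14 mm from this point, at any clock position (the cap screws on), not reported: find it by eye or by feel. Cap 6 mm thick; the insert's flat back lies 11 to 21 mm below its inner face.
- insert: Stuck insert: orange sleeve, 52 mm across, 80 mm long, 0.12 kg, flat closed back; 2 to 12 mm proud of the mouth. Origin: centre of the open end at the mouth; z along its axis to its back. A swollen rubber ring in the bore, 36 to 50 mm from the mouth, grips it with 10 to 18 N until its back has passed the ring (32 to 42 mm of travel); then it slides out by itself into the drip tray.
- insert_back (a point): Centre of the insert's flat back face, which the rod must press on.
- insert_mid (a point): Middle of the insert, on its axis, 40 mm from each end.
- rod: Knock-out rod, 180 mm long, 0.16 kg: steel shaft 12 mm across, 115 mm long, blunt; above it a black collar 34 mm across, 6 mm thick, then a round red handle 26 mm across, 59 mm long. Origin at the shaft's tip, z along the rod to the handle. It hangs upright by its collar in one of the rack's two slots; grip the handle from above, 145 to 160 mm from the tip.
- rod_tip (a point): Centre of the blunt flat tip of the rod's shaft.
- rod_collar (a point): On the rod's axis at the underside of its collar, 115 mm from the tip; while the rod hangs it rests on the rack's top face, 133 mm above the bench.
- tool_rack: White two-slot tool rack, fixed. Origin on the bench; base 110 x 190 mm; a plate 8 mm thick, top face 133 mm above the bench, with two slots 18 mm wide and 42 mm deep, open to the rack's -x side. The tools hang at x = 0, y = -0.048 and +0.048 in its frame; two posts stand on its +x side.
- brush: Bystander: tube brush with white bristles and a blue collar and handle (18 mm across, 165 mm long in all) hanging in the rack's other slot. Origin at its lower end.
- spare_insert: Bystander: blue insert of the same size standing loose on the bench. Origin: centre of its underside.
- beaker: Bystander: glass beaker 72 mm across, 90 mm tall. Origin: centre of its underside.
- wash_bottle: Bystander: white wash bottle with a red spout, 66 mm across, 180 mm tall. Origin: centre of its underside.
- slide_box: Bystander: green slide box 88 x 178 x 34 mm. Origin: centre of its underside.
- tube_rack: Bystander: yellow tube rack 90 x 206 mm with capped tubes, 121 mm tall. Origin: centre of its underside.
- spare_bucket: Bystander: empty bucket standing mouth-up on the bench, 71 mm across, 95 mm tall. Origin: centre of its underside.
There are look-alikes about, which are no part of the job. Leave any pink look-alike of the rod alone.

How it is judged:
By the outcome, as a careful person would: the job done as asked, in the order asked, and still so for the second after the job is handed in, with the robot touching nothing.
It also fails if it takes over 67 s, if anything falls off the work surface, if the arm or the gripper's body presses on something with over 40 N, if the wrist force passes 120 N, or if a joint passes its speed limit or range.

ROBOT

A 6-joint arm with a two-finger parallel gripper is mounted at the origin on the work surface. World frame = base frame: x ahead of the robot, y to its left, z up, the work surface at z = 0. Lengths are in m, angles in rad, forces in N, time in s.
With the tool pointing down it reaches from about 0.275 to 0.825 m from the base axis. Payload 4.9 kg.
Tool frame: the origin (TCP) lies at the very end of the fingers, on their centre line; the grasp point (between the pads) lies 19 mm behind it (grasp_offset is the distance from the TCP to the grasp point, in m); x points along the fingers, z is the direction in which the jaws open and shut, and the axes are right-handed (so a half turn about x gives the same grasp; the last joint's range is limited). The gripper opens to 85 mm and grips with 20 to 120 N. Pads are 22 mm wide; open, the fingers measure 114 mm over their backs; the gripper's body (76 mm by 85 mm) begins 54 mm behind the grasp point. The pads swing forward as they close: fully open they stand 13 mm farther back than shut.
Start: joints at [1.155, 0.326, -0.193, 1.052, 0, 1.437], TCP at [0.153, 0.528, 0.231] pointing down, gripper open.
Joint ranges: [-2.65, 2.65], [-0.97, 1.79], [-1.3, 1.35], [-1.93, 2.1], [-1.47, 1.37], [-3.14, 3.14]. Speed limits (rad/s): [2.57, 2.57, 3.14, 3.14, 3.14, 3.14].

INTERFACE

Orientations are given as a 3x3 rotation matrix whose columns are the frame's x, y, z axes.
In Python, from bench import * gives the robot as it stands.
- The arm moves only by the tool arm_command, never from a script. Its argument "increments" is a list of rows, each a list of 7 numbers: the turn, a rotation vector about the tool's x, y, z in units of 5 degrees (1.0 is 5 degrees), then the shift along the tool's x, y, z in units of 40 mm (1.0 is 40 mm), then the gripper's target within -1 to 1 (fully open at 1, half-way at 0, shut at -1). In form: [[ax, ay, az, x, y, z, jaw], ...]. A call has exactly 10 rows; each row is the pose to reach, as a shift and turn from the pose commanded when the call began, along the tool's axes at that moment; what a row does not reach only later rows make up. A row lasts 1/12 s, in which the tool goes at most 41.7 mm and 7.16 degrees, less where a joint would pass 70% of its speed; a pose out of reach is approached as far as the arm can. A call with a gripper value outside its range is refused whole. The fingers move at their own pace and stop on an object; "grip_force" is the grip in N (left out, the last holds). Time passes only in rows, so rows that repeat a pose let the fingers close, or fill a call up. It gives the time, the measured TCP pose, the force and the opening at its end, in the units of the state.
- get_obs(): the state, without advancing time (a new reading comes with each control period).
- get_image(name): name is "scene" or "top" or "wrist"; returns a dict with "image" (420x560x3 uint8, blue, green, red), "z_map" (420x560 float32, m along the optical axis (not along the pixel's ray), 0 where there is no reading), "vertical_fov" (degrees; the focal length in pixels is half the picture's height over the tangent of half this angle, whatever the lens; pixels are square), "cx", "cy" (the principal point, pixels), "camera_from_world" (4x4, takes a point from world to camera coordinates). Camera axes: x right, y down, z forward; pixel columns grow to the right and rows downward; lengths in m; the calibration is good to about 2 mm. A picture is of the moment at which its call begins.
- job_done(): hands the job in, once; it reports no verdict.
Trained networks look in a picture, given as the dict that the camera call returned (one of the last four; its "shot" number tells which), for a name from the list of things; names that differ only in an ending like _2 or _b are one class to them, and where a whole thing is asked for, a point or a joint stands for the part that bears it (a point fixed in the world has none). Each returns a list of dicts, best first, with "confidence" (0 to 1); they miss things now and then, are a little off and sometimes report something else, mostly with a low value. They report only what shows in the picture. A call takes as long as a camera call. They do not tell look-alikes from the thing itself.
- boxes_of(picture, target): "xy" ([column, row] in pixels, amid what is visible of it).
The state is a dict: "time_s": time; "qpos": joint angles; "joint_velocities": joint speeds; "joint_efforts": joint torques, N m; "tool_pos": TCP position; "ee_rot": TCP orientation; "ft_force": force on the tool from outside, world axes, zero at the start; "ft_torque": the same for the moment, N m; "gripper_width": opening from 0.0 (shut) to 1.0 (fully open).
Only numpy, scipy, OpenCV 4.12 (cv2) and the standard library are available. Lean on these libraries where they do the work, as an engineer would, in place of code of your own. Each camera call takes 0.05 s, during which the arm holds its last target. There are 200 camera calls.

## Working session

There is one attempt and no reset: what is moved stays moved. The work goes in short steps, Python scripts to look and compute and a tool call to move; the robot and the scene stay as the last step left them, time stands still between calls to the robot, and variables do not carry over. Pictures are saved under pics/ and viewed, about 8 in all and at most 12, crops included, and the job is handed in when it is done.

Besides the shell and the picture viewer there is one more tool, called as name(argument=value, ...), one argument or row to a line, values as JSON. arm_command: Moves the arm, as the interface text tells. Its arguments: {"type":"object","properties":{"increments":{"type":"array","items":{"type":"array","items":{"type":"number"}}},"grip_force":{"type":"number"}},"required":["increments"]}

```bash
ls; mkdir -p pics; cat > h.py <<'E'
from bench import *
import numpy as np, cv2
def K(p):
    f=p["image"].shape[0]/2/np.tan(np.radians(p["vertical_fov"])/2); return f
def w(p,u,v,z=None,win=2):
    zm=p["z_map"]; u0,v0=int(round(u)),int(round(v))
    if z is None:
        a=zm[v0-win:v0+win+1,u0-win:u0+win+1]; a=a[a>0]; z=np.median(a) if a.size else 0
    f=K(p); c=np.array([(u-p["cx"])*z/f,(v-p["cy"])*z/f,z,1])
    return (np.linalg.inv(p["camera_from_world"])@c)[:3]
def px(p,X):
    c=p["camera_from_world"]@np.r_[X,1]; f=K(p); return np.array([c[0]/c[2]*f+p["cx"],c[1]/c[2]*f+p["cy"]])
def cloud(p):
    zm=p["z_map"]; v,u=np.indices(zm.shape); f=K(p)
    c=np.stack([(u-p["cx"])*zm/f,(v-p["cy"])*zm/f,zm,np.ones_like(zm)],-1)
    return (c@np.linalg.inv(p["camera_from_world"]).T)[...,:3]
E
python3 - <<'E'
from h import *
np.set_printoptions(precision=3,suppress=True)
ims=[]
for n in ["scene","top"]:
    p=get_image(n); cv2.imwrite(f"pics/{n}0.png",p["image"]); 
    np.savez(f"{n}0.npz",**{k:v for k,v in p.items()})
    print(n,np.linalg.inv(p["camera_from_world"])[:3,3])
    for t in ["drain_stand","stuck_bucket","base_centre","insert","rod","rod_collar","tool_rack","brush","spare_insert","beaker","wash_bottle","slide_box","tube_rack","spare_bucket"]:
        for d in boxes_of(p,t)[:3]:
            print(t,round(d["confidence"],2),np.array(d["xy"]),w(p,*d["xy"]))
o=get_obs();print(o)
E
```

```text
pics
scene [ 1.115 -0.489  1.195]
drain_stand 0.77 [297.1 253.1] [0.671 0.039 0.006]
base_centre 0.57 [280.1 201.2] [0.592 0.048 0.164]
base_centre 0.52 [348.8 119.3] [0.468 0.478 0.074]
insert 0.29 [213.9 354.3] [ 0.737 -0.314  0.033]
rod 0.91 [123.4 237.5] [ 0.384 -0.301  0.135]
rod 0.69 [147.3 260.6] [ 0.509 -0.305  0.183]
rod 0.55 [145.9 225.2] [ 0.395 -0.239  0.138]
rod_collar 0.87 [176.7 231.3] [ 0.472 -0.197  0.151]
rod_collar 0.83 [147.2 224.3] [ 0.398 -0.236  0.142]
rod_collar 0.79 [125.2 238.2] [ 0.387 -0.298  0.132]
tool_rack 0.62 [142.8 298.8] [ 0.488 -0.349  0.007]
brush 0.52 [118.1 287.9] [ 0.497 -0.39   0.143]
spare_insert 0.79 [312.3 143.2] [0.457 0.322 0.071]
beaker 0.65 [232.  187.4] [0.394 0.046 0.039]
wash_bottle 0.8 [149.3 355.5] [ 0.67  -0.431  0.122]
slide_box 0.92 [216.  355.2] [ 0.742 -0.312  0.033]
tube_rack 0.85 [349.  116.6] [0.464 0.483 0.08 ]
spare_bucket 0.76 [383.3 165.4] [0.651 0.434 0.04 ]
spare_bucket 0.16 [277.5 200.6] [0.587 0.043 0.167]
top [0.304 0.07  1.251]
drain_stand 0.81 [288.  189.1] [0.644 0.049 0.127]
drain_stand 0.24 [195.1 262.4] [0.43
[... 631 characters left out ...]
 267.2] [0.419 0.021 0.004]
wash_bottle 0.69 [436.8 188.2] [ 0.638 -0.41   0.11 ]
slide_box 0.89 [388.9 170.3] [ 0.726 -0.29   0.035]
tube_rack 0.83 [141.5 261.1] [0.447 0.501 0.073]
{'time_s': 1.5, 'qpos': array([ 1.155,  0.326, -0.193,  1.052, -0.   ,  1.437]), 'joint_velocities': array([ 0.001,  0.001, -0.001,  0.001,  0.001, -0.001]), 'joint_efforts': array([  0.001, -44.332,  26.275,   0.001,  -0.   ,   0.   ]), 'tool_pos': array([0.153, 0.528, 0.231]), 'ee_rot': array([[ 0.   , -0.961,  0.278],
       [-0.   ,  0.278,  0.961],
       [-1.   , -0.   , -0.   ]]), 'ft_force': array([-0.907,  0.023,  0.01 ]), 'ft_torque': array([ 0.017, -0.005,  0.036]), 'gripper_width': 0.999759555069005}
```

View pics/scene0.png

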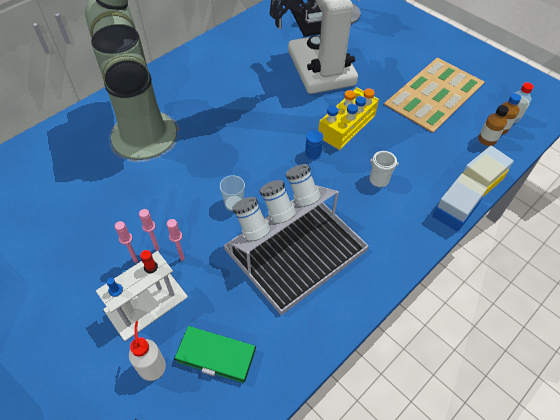

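```bash
python3 - <<'E'
import cv2
a=cv2.imread("pics/top0.png")[130:330,230:490]
cv2.imwrite("pics/top0c.png",cv2.resize(a,None,fx=3,fy=3,interpolation=cv2.INTER_CUBIC))
E
```

```text
(no output)
```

View pics/top0c.png

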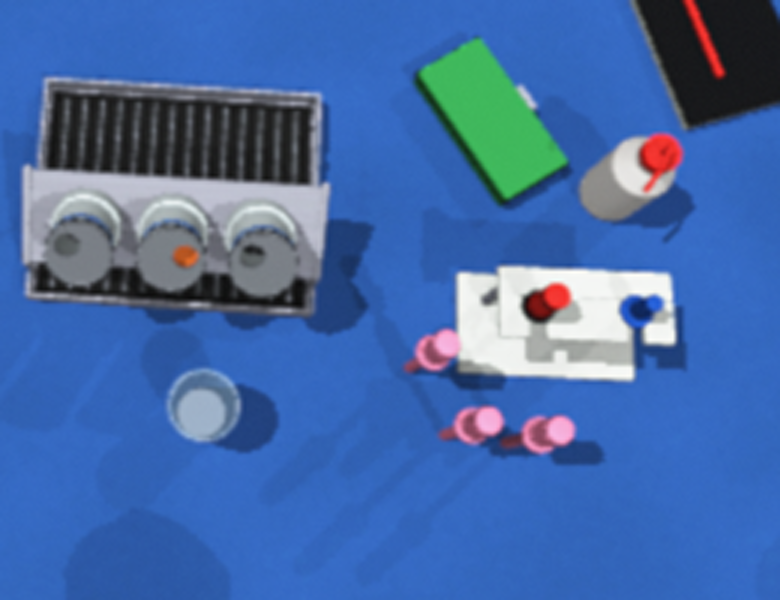

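Scene: the red rod is at (148,262) in the rack, with three pink look-alikes standing beside it. In the top view, orange shows through the middle bucket's hole at about (291.7,215.7). I'll measure next.

```bash
python3 - <<'E'
from h import *
np.set_printoptions(precision=4,suppress=True)
P={n:dict(np.load(n+"0.npz",allow_pickle=True)) for n in ["scene","top"]}
for n,p in P.items():
    for k in ("vertical_fov","cx","cy"): p[k]=float(p[k])
    C=cloud(p); hsv=cv2.cvtColor(p["image"],cv2.COLOR_BGR2HSV); H,S,V=cv2.split(hsv); X,Y,Z=C[...,0],C[...,1],C[...,2]
    rack=(abs(X-.5)<.12)&(abs(Y+.34)<.16)
    red=rack&((H<6)|(H>174))&(S>190)&(Z>.13)&(abs(Y+.3)<.06)&(X>.44)
    print(n,"red n",red.sum(),"med",np.median(C[red],0),"zmax",Z[red].max())
    t=red&(Z>.188); print(" top of handle",t.sum(),C[t].mean(0) if t.any() else '')
    bl=rack&(H>100)&(H<125)&(S>150)&(Z>.12)&(Z<.25); print(" brush",bl.sum(),np.median(C[bl],0),Z[bl].max() if bl.any() else '')
    pk=rack&(Z>.05)&(S>40)&(S<170)&((H>160)|(H<5)); 
    nn,l,st,ce=cv2.connectedComponentsWithStats(pk.astype('uint8'))
    for i in range(1,nn):
        if st[i,4]>15: m=l==i; print(" pink",st[i,4],np.median(C[m],0),Z[m].max())
    pl=rack&(abs(Z-.133)<.006)&(S<40)&(V>120)
    r=cv2.minAreaRect(C[pl][:,:2].astype('f4')*1000); print(" plate",pl.sum(),r,cv2.boxPoints(r))
    hi=rack&(Z>.21); print(" >0.21:",hi.sum(), C[hi].mean(0) if hi.any() else '')
    # caps: grey, normals
    st_=(abs(X-.57)<.1)&(abs(Y-.05)<.17)&(S<50)&(Z>.15)
    for yc in (.14,.05,-.04):
        m=st_&(abs(Y-yc)<.025)&(X<.585)
        q=C[m]
        for _ in range(5):
            c=q.mean(0); u,s,vt=np.linalg.svd(q-c); nrm=vt[2]*np.sign(vt[2][2]); d=(q-c)@nrm; q=q[abs(d)<.003]
        print(" cap",len(q),c,nrm,np.degrees(np.arccos(nrm[2])),np.degrees(np.arctan2(nrm[1],nrm[0])))
    o=(abs(X-.57)<.1)&(abs(Y-.05)<.17)&(H>5)&(H<20)&(S>150)&(Z>.02)
    vv,uu=np.nonzero(o); print(" orange",o.sum(),uu.mean() if o.any() else 0,vv.mean() if o.any() else 0,np.median(C[o],0))
E
```

```text
scene red n 192 med [ 0.5068 -0.3039  0.1831] zmax 0.20230596202129325
 top of handle 88 [ 0.502  -0.3022  0.1959]
 brush 189 [ 0.4971 -0.3981  0.1492] 0.18659478031489485
 pink 266 [ 0.3946 -0.2331  0.1459] 0.18286895783638446
 pink 266 [ 0.4667 -0.2021  0.1466] 0.18323562389932468
 pink 199 [ 0.3856 -0.296   0.1431] 0.1815276939630459
 plate 1521 ((500.57904052734375, -348.9795837402344), (169.4229736328125, 74.66768646240234), 84.93204498291016) [[ 455.908  -430.0619]
 [ 530.2838 -436.6579]
 [ 545.2501 -267.8972]
 [ 470.8743 -261.3013]]
 >0.21: 0 
 cap 78 [0.5613 0.1437 0.1809] [-0.5177 -0.0995  0.8498] 31.81460287814923 -169.1168152855724
 cap 81 [0.5588 0.0499 0.1795] [-0.3286 -0.3955  0.8577] 30.943267967099654 -129.71628969707712
 cap 67 [ 0.5587 -0.0425  0.176 ] [ 0.0021 -0.4726  0.8813] 28.200521742148613 -89.74032532848402
 orange 0 0 0 [nan nan nan]
top red n 91 med [ 0.4957 -0.2934  0.1931] zmax 0.2020817617900379
 top of handle 47 [ 0.4978 -0.2977  0.1971]
 brush 97 [ 0.489  -0.3911  0.147 ] 0.18696044104169185
 pink 43 [ 0.499  -0.3026  0.186 ] 0.20065522125610036
 pink 133 [ 0.4574 -0.194   0.1625] 0.18440956242013695
 pink 101 [ 0.3891 -0.2229  0.1714] 0.181809780118535
 pink 40 [ 0.3841 -0.2885  0.1681] 0.18589948624404418
 plate 998 ((500.5631103515625, -349.5727844238281), (171.40139770507812, 70.41102600097656), 85.5) [[ 458.7421 -432.2471]
 [ 528.9361 -437.7715]
 [ 542.3841 -266.8985]
 [ 472.1901 -261.3741]]
 >0.21: 0 
 cap 254 [0.5562 0.1387 0.1792] [-0.5781  0.057   0.814 ] 35.513363729727885 174.36418796466214
 cap 202 [0.5488 0.0555 0.1792] [-0.5621  0.0108  0.827 ] 34.205694527088134 178.90236988193726
 cap 137 [ 0.534  -0.0386  0.1754] [-0.4837  0.0679  0.8726] 29.241478778246503 172.00955915394485
 orange 37 291.2432432432432 215.05405405405406 [0.5551 0.0437 0.1621]
  return _methods._mean(a, axis=axis, dtype=dtype,
  ret = um.true_divide(
```

```bash
cat >> h.py <<'E'
from scipy.spatial.transform import Rotation as Ro
def inc(pos,R,o=None):
    o=o or get_obs(); R0=np.array(o["ee_rot"]); 
    return np.round(np.r_[np.degrees(Ro.from_matrix(R0.T@R).as_rotvec())/5, R0.T@(np.array(pos)-o["tool_pos"])/.04],3)
def tool(xdir,z):
    x=np.array(xdir,float); x/=np.linalg.norm(x); z=np.array(z,float); z-=x*(z@x); z/=np.linalg.norm(z)
    return np.c_[x,np.cross(z,x),z]
def stand(yaw): 
    c,s=np.cos(yaw),np.sin(yaw); return np.array([[c,-s,0],[s,c,0],[0,0,1.]])
def bucketR(yaw): # columns of bucket frame in world
    a=np.radians(35); return stand(yaw)@np.array([[np.cos(a),0,-np.sin(a)],[0,1,0],[np.sin(a),0,np.cos(a)]])
E
python3 - <<'E'
from h import *
np.set_printoptions(suppress=True)
B=bucketR(np.radians(-3)); n=B[:,2]; b=np.array([.552,.052,.179])
print(n, inc(b+.18*n, tool(-n,B[:,1])))
E
```

```text
[-0.57279037  0.03001867  0.81915204] [ -2.547  -0.803  -6.969  -2.379 -10.381  -9.251]
```

arm_command(
  increments=[
    [-2.5, -0.8, -7, -2.4, -10.4, -9.25, 1],
    [-2.5, -0.8, -7, -2.4, -10.4, -9.25, 1],
    [-2.5, -0.8, -7, -2.4, -10.4, -9.25, 1],
    [-2.5, -0.8, -7, -2.4, -10.4, -9.25, 1],
    [-2.5, -0.8, -7, -2.4, -10.4, -9.25, 1],
    [-2.5, -0.8, -7, -2.4, -10.4, -9.25, 1],
    [-2.5, -0.8, -7, -2.4, -10.4, -9.25, 1],
    [-2.5, -0.8, -7, -2.4, -10.4, -9.25, 1],
    [-2.5, -0.8, -7, -2.4, -10.4, -9.25, 1],
    [-2.5, -0.8, -7, -2.4, -10.4, -9.25, 1],
  ],
)

```text
time_s: 2.33
tool_pos: [0.3716, 0.1802, 0.3028]
ee_rot: [[0.577, -0.815, 0.054], [-0.03, 0.045, 0.999], [-0.816, -0.577, 0.001]]
ft_force: [1.4, 0.2, -0.7]
gripper_width: 1.002
```

```bash
python3 - <<'E'
from h import *
np.set_printoptions(suppress=True)
B=bucketR(np.radians(-3)); n=B[:,2]; b=np.array([.552,.052,.179])
print(inc(b+.18*n, tool(-n,B[:,1])),get_obs()["qpos"])
E
```

```text
[-0.025  0.002  0.055  0.725 -2.055 -2.961] [ 0.49376069 -0.35855003 -0.86595917  0.51960747 -0.30442971  0.46275827]
```

arm_command(
  increments=[
    [0, 0, 0, 0.72, -2.05, -2.96, 1],
    [0, 0, 0, 0.72, -2.05, -2.96, 1],
    [0, 0, 0, 0.72, -2.05, -2.96, 1],
    [0, 0, 0, 0.72, -2.05, -2.96, 1],
    [0, 0, 0, 0.72, -2.05, -2.96, 1],
    [0, 0, 0, 0.72, -2.05, -2.96, 1],
    [0, 0, 0, 0.72, -2.05, -2.96, 1],
    [0, 0, 0, 0.72, -2.05, -2.96, 1],
    [0, 0, 0, 0.72, -2.05, -2.96, 1],
    [0, 0, 0, 0.72, -2.05, -2.96, 1],
  ],
)

```text
time_s: 3.17
tool_pos: [0.4478, 0.0598, 0.3253]
ee_rot: [[0.575, -0.817, 0.053], [-0.03, 0.044, 0.999], [-0.818, -0.575, 0.001]]
ft_force: [-0.1, 0.2, -0.2]
gripper_width: 1.003
```

```bash
python3 - <<'E'
from h import *
np.set_printoptions(suppress=True,precision=4)
o=get_obs();print(o["tool_pos"],o["qpos"])
p=get_image("wrist"); np.savez("w1.npz",**p); im=p["image"].copy(); T=np.linalg.inv(p["camera_from_world"]);print(T)
C=cloud(p); H,S,V=cv2.split(cv2.cvtColor(im,cv2.COLOR_BGR2HSV)); X,Y,Z=np.moveaxis(C,-1,0)
m=(abs(X-.55)<.06)&(abs(Y-.05)<.06)&(H>4)&(H<22)&(S>140)&(Z>.1)
v,u=np.nonzero(m); print("orange",m.sum(),u.mean() if m.any() else 0,v.mean() if m.any() else 0,np.median(C[m],0))
B=bucketR(np.radians(-3)); n=B[:,2]; b=np.array([.552,.052,.179])
q=C[(np.linalg.norm((C-b)-((C-b)@n)[...,None]*n,axis=-1)<.028)&(abs((C-b)@n)<.008)]
for _ in range(6):
    c=q.mean(0); N=np.linalg.svd(q-c,full_matrices=False)[2][2]; N*=np.sign(N[2]); q=q[abs((q-c)@N)<.002]
print("cap",len(q),c,N,np.degrees(np.arctan2(-N[1],-N[0])))
for t in ["base_centre","stuck_bucket","drain_stand"]:
    for d in boxes_of(p,t)[:4]: print(t,d["confidence"],d["xy"],w(p,*d["xy"]))
cv2.imwrite("pics/w1.png",im)
E
```

```text
[0.4478 0.0598 0.3253] [-0.0169 -0.3664 -0.8222  0.5021 -0.0204  0.0303]
[[ 0.0529  0.611   0.7899  0.3037]
 [ 0.9986 -0.0328 -0.0415  0.0678]
 [ 0.0006  0.791  -0.6118  0.3982]
 [ 0.      0.      0.      1.    ]]
orange 254 271.84645669291336 191.6220472440945 [0.5607 0.0438 0.1679]
cap 1477 [0.5492 0.055  0.1814] [-0.5699  0.0499  0.8202] -4.999513827768486
base_centre 0.91 [287.3, 183.5] [0.5405 0.0627 0.1747]
stuck_bucket 0.9 [284.9, 181.2] [0.538  0.0602 0.1734]
drain_stand 0.91 [274.0, 128.3] [0.5902 0.0422 0.0062]
```

View pics/w1.png

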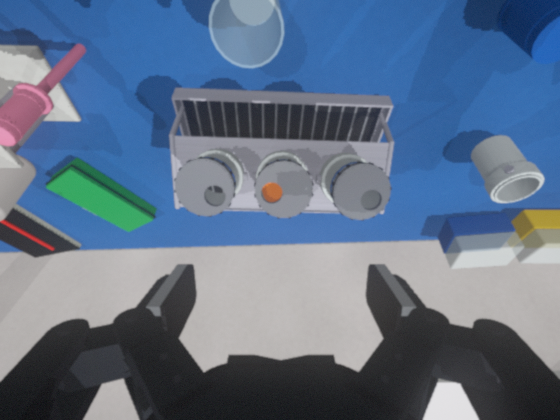

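The wrist view is upside down. The middle cap is at about (284,190), with the orange hole at about (272,192). I'll rectify the cap plane to get metric positions.

```bash
cat >> h.py <<'E'
def rect(p,b,B,wx=80,wy=260,s=3):
    # rows: bucket x (mm, down), cols: bucket y
    r,c=np.indices((wx*s,wy*s)); X=b+((r/s-wx/2)[...,None]*B[:,0]+(c/s-wy/2)[...,None]*B[:,1])/1000
    Q=X@p["camera_from_world"][:3,:3].T+p["camera_from_world"][:3,3]; f=K(p)
    return cv2.remap(p["image"],(Q[...,0]/Q[...,2]*f+p["cx"]).astype('f4'),(Q[...,1]/Q[...,2]*f+p["cy"]).astype('f4'),cv2.INTER_CUBIC)
E
python3 - <<'E'
from h import *
np.set_printoptions(suppress=True,precision=4)
B=bucketR(np.radians(-3)); b=np.array([.552,.052,.179]); out=[]
for n in ["w1","top0"]:
    p=dict(np.load(n+".npz",allow_pickle=True)); p["vertical_fov"]=float(p["vertical_fov"])
    im=rect(p,b,B); out.append(im)
    # depth-based 3 caps
    C=cloud(p); L=(C-b)@B*1000
    for yc in (88,0,-88):
        m=(abs(L[...,1]-yc)<28)&(abs(L[...,0])<30)&(abs(L[...,2])<7); q=L[m]
        for _ in range(6):
            A=np.c_[q[:,:2],np.ones(len(q))]; k=np.linalg.lstsq(A,q[:,2],rcond=None)[0]; q=q[abs(A@k-q[:,2])<2.5]
        print(n,yc,len(q),"plane slopes",k[:2],"z at c",k@[0,yc,1],"mean",q.mean(0))
im=np.vstack(out)
for r0 in (0,240):
    for c in (390,): cv2.drawMarker(im,(c,r0+120),(0,255,0),0,8); cv2.circle(im,(c,r0+120),93,(0,255,0),1)
cv2.imwrite("pics/rect.png",im)
E
```

```text
w1 88 1907 plane slopes [-0.0018 -0.0185] z at c 1.5803424398867683 mean [-3.181  87.8011  1.5897]
w1 0 1838 plane slopes [-0.0022 -0.0201] z at c 3.7296631723497056 mean [-3.6663  4.2733  3.652 ]
w1 -88 1656 plane slopes [-0.0005 -0.0178] z at c 5.769487089862956 mean [ -6.1197 -87.6368   5.7663]
top0 88 247 plane slopes [ 0.002  -0.0136] z at c 0.23066500148023739 mean [-1.1899 87.4252  0.236 ]
top0 0 216 plane slopes [-0.0108 -0.0058] z at c 2.5041920421645094 mean [-1.0628  3.3855  2.4961]
top0 -88 195 plane slopes [-0.0139 -0.023 ] z at c 4.394944564011462 mean [ -4.2047 -89.3079   4.4837]
```

View pics/rect.png

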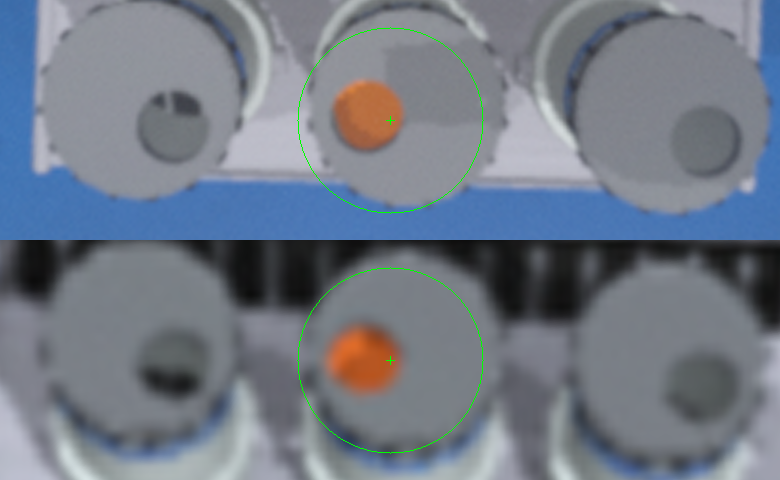

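```bash
python3 - <<'E'
from h import *
np.set_printoptions(suppress=True,precision=4)
B=bucketR(np.radians(-5)); b=np.array([.552,.052,.179])+B@[-.005,.005,.003]; out=[]; s=6
print("b",b)
for n in ["w1","top0"]:
    p=dict(np.load(n+".npz",allow_pickle=True)); p["vertical_fov"]=float(p["vertical_fov"])
    C=cloud(p); L=(C-b)@B*1000
    for yc in (88,0,-88):
        m=(np.hypot(L[...,1]-yc,L[...,0])<26)&(abs(L[...,2])<4); q=L[m]; A=np.c_[q[:,:2],np.ones(len(q))]; print(n,yc,np.linalg.lstsq(A,q[:,2],rcond=None)[0]@[0,yc,1])
    im=rect(p,b,B,80,80,s); g=cv2.GaussianBlur(cv2.cvtColor(im,cv2.COLOR_BGR2GRAY),(0,0),2)
    gx,gy=cv2.Sobel(g,cv2.CV_32F,1,0),cv2.Sobel(g,cv2.CV_32F,0,1)
    a=np.linspace(0,2*np.pi,120,endpoint=False)
    best=max(((np.mean(np.minimum(abs(cv2.remap(gx,(cx+31*s*np.cos(a)).astype('f4')[None],(cy+31*s*np.sin(a)).astype('f4')[None],1)[0]*np.cos(a)+cv2.remap(gy,(cx+31*s*np.cos(a)).astype('f4')[None],(cy+31*s*np.sin(a)).astype('f4')[None],1)[0]*np.sin(a)),60)),cx,cy) for cx in range(200,281,2) for cy in range(200,281,2)))
    H,S,V=cv2.split(cv2.cvtColor(im,cv2.COLOR_BGR2HSV)); om=((H>4)&(H<22)&(S>120)).astype('uint8'); ct=max(cv2.findContours(om,0,2)[0],key=cv2.contourArea)
    (ox,oy),orad=cv2.minEnclosingCircle(ct); ox2,oy2=cv2.moments(ct)['m10']/cv2.contourArea(ct),cv2.moments(ct)['m01']/cv2.contourArea(ct)
    f=lambda x,y:((y-240)/s,(x-240)/s)
    print(n,"cap (bx,by)mm",f(best[1],best[2]),best[0],"orange",f(ox,oy),orad/s,f(ox2,oy2))
    cv2.circle(im,best[1:],31*s,(0,255,0),1); cv2.circle(im,(int(ox),int(oy)),12*s,(255,0,0),1); cv2.drawMarker(im,(240,240),(0,0,255),0,10); out.append(im[:, 40:440])
cv2.imwrite("pics/rect2.png",np.hstack(out))
E
```

```text
b [0.5466 0.0575 0.1786]
w1 88 0.36191399853591943
w1 0 0.7073252364585003
w1 -88 1.0570007562112944
w1 cap (bx,by)mm (-1.6666666666666667, 0.6666666666666666) 13.057013223072369 orange (2.203526814778646, -12.565272013346354) 11.067614237467447 (2.3426209241230063, -12.356416539726695)
top0 88 -0.6925546075333844
top0 0 -0.5052431478870473
top0 -88 0.07779911198508871
top0 cap (bx,by)mm (1.3333333333333333, 0.3333333333333333) 12.56554135263534 orange (6.256876627604167, -13.95263417561849) 11.417022705078125 (6.275461537145399, -13.760894672004929)
```

View pics/rect2.png

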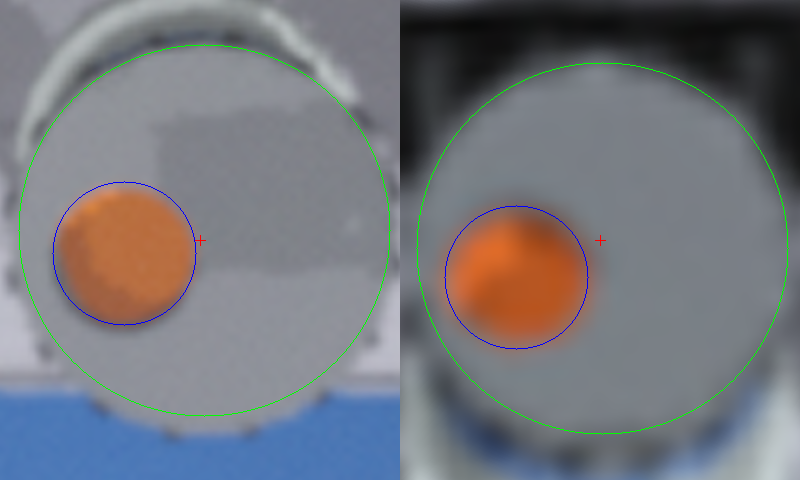

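The hole is at about bucket x +3.7 mm, y −13.2 mm from my origin b. The two views agree to about 3 mm, and the margin is 6 mm. Next I'll go above the rod.

```bash
python3 - <<'E'
from h import *
np.set_printoptions(suppress=True)
y=np.radians(-5)
print(inc([.498,-.3,.30], tool([0,0,-1],[-np.sin(y),np.cos(y),0])))
E
```

```text
[ 0.357  0.121  7.029  1.517 -1.058 -8.897]
```

arm_command(
  increments=[
    [0.35, 0.12, 7, 1.5, -1.05, -8.9, 1],
    [0.35, 0.12, 7, 1.5, -1.05, -8.9, 1],
    [0.35, 0.12, 7, 1.5, -1.05, -8.9, 1],
    [0.35, 0.12, 7, 1.5, -1.05, -8.9, 1],
    [0.35, 0.12, 7, 1.5, -1.05, -8.9, 1],
    [0.35, 0.12, 7, 1.5, -1.05, -8.9, 1],
    [0.35, 0.12, 7, 1.5, -1.05, -8.9, 1],
    [0.35, 0.12, 7, 1.5, -1.05, -8.9, 1],
    [0.35, 0.12, 7, 1.5, -1.05, -8.9, 1],
    [0.35, 0.12, 7, 1.5, -1.05, -8.9, 1],
  ],
)

```text
time_s: 4.2
tool_pos: [0.4973, -0.3064, 0.2984]
ee_rot: [[0.001, -0.996, 0.093], [-0.002, 0.093, 0.996], [-1.0, -0.002, -0.001]]
ft_force: [0.0, 1.0, 0.4]
gripper_width: 1.004
```

```bash
cat > rod.py <<'E'
from h import *
np.set_printoptions(suppress=True,precision=4)
y=np.radians(-5)
p=get_image("wrist"); im=p["image"]; C=cloud(p); H,S,V=cv2.split(cv2.cvtColor(im,cv2.COLOR_BGR2HSV)); X,Y,Z=np.moveaxis(C,-1,0)
m=((H<6)|(H>174))&(S>180)&(abs(X-.5)<.05)&(abs(Y+.3)<.05)&(Z>.1)
t=m&(Z>.193); 
if t.any():
    c=cv2.minEnclosingCircle(C[t][:,:2].astype('f4')); print("red",m.sum(),"top",t.sum(),C[t].mean(0),c)
sd=m&(Z>.15)&(Z<.185); print("side y range",np.percentile(Y[sd],[1,99]),"x min",np.percentile(X[sd],1))
for d in boxes_of(p,"rod")[:3]: print(d["confidence"],d["xy"],w(p,*d["xy"]))
o=get_obs(); print(o["tool_pos"],o["qpos"]); print(inc([.498,-.3,.30], tool([0,0,-1],[-np.sin(y),np.cos(y),0])))
import time; cv2.imwrite("pics/w_rod.png",im)
E
python3 rod.py
```

```text
red 7 top 7 [ 0.4998 -0.3471  0.3402] ((0.49043482542037964, -0.34080326557159424), 0.01655154675245285)Traceback (most recent call last):
  File "rod.py", line 9, in <module>
    sd=m&(Z>.15)&(Z<.185); print("side y range",np.percentile(Y[sd],[1,99]),"x min",np.percentile(X[sd],1))
                                                ~~~~~~~~~~~~~^^^^^^^^^^^^^^
    return _quantile_unchecked(
        a, q, axis, out, overwrite_input, method, keepdims, weights)
    return _ureduce(a,
                    func=_quantile_ureduce_func,
    ...<5 lines>...
                    overwrite_input=overwrite_input,
                    method=method)
    r = func(a, **kwargs)
    result = _quantile(arr,
                       quantiles=q,
    ...<2 lines>...
                       out=out,
                       weights=wgt)
    slices_having_nans = np.isnan(arr[-1, ...])
                                  ~~~^^^^^^^^^
IndexError: index -1 is out of bounds for axis 0 with size 0
```

```bash
python3 - <<'E'
from h import *
np.set_printoptions(suppress=True,precision=4)
p=get_image("wrist"); np.savez("w2.npz",**p); cv2.imwrite("pics/w_rod.png",p["image"]); print(np.linalg.inv(p["camera_from_world"]),px(p,[.5,-.3,.198]))
E
```

```text
[[ 0.091   0.9512  0.2949  0.4212]
 [ 0.9958 -0.0871 -0.0264 -0.2963]
 [ 0.0005  0.2961 -0.9552  0.4409]
 [ 0.      0.      0.      1.    ]] [284.4861 216.1722]
```

View pics/w_rod.png

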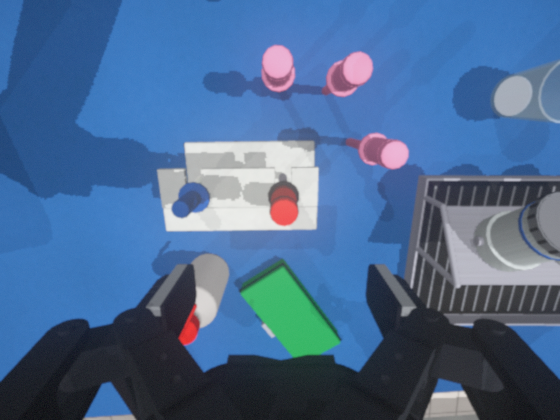

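```bash
python3 - <<'E'
from h import *
np.set_printoptions(suppress=True,precision=4)
p=dict(np.load("w2.npz",allow_pickle=True)); p["vertical_fov"]=float(p["vertical_fov"]); im=p["image"]
H,S,V=cv2.split(cv2.cvtColor(im,cv2.COLOR_BGR2HSV)); sl=np.s_[190:228,265:303]
m=(((H<8)|(H>172))&(S>150)&(V>130))[sl]; v,u=np.nonzero(m); 
print(K(p),m.sum(),im[209,284],H[209,284],S[209,284],p["z_map"][200:220:4,284],w(p,284,209))
c=cv2.minEnclosingCircle(np.c_[u,v].astype('f4')); print(c); U=c[0][0]+265;Vv=c[0][1]+190
# ray at z=.198
A=w(p,U,Vv,.2);o=np.linalg.inv(p["camera_from_world"])[:3,3]; print(A, o+(A-o)*(.198-o[2])/(A[2]-o[2]))
# collar black
for uv in [(284,190),(162,231),(317,228),(165,230),(319,168)]: print(uv,w(p,*uv))
E
```

```text
292.57775453542064 451 [ 92  93 240] 0 157 [0.2524 0.2517 0.2534 0.2542 0.2547] [ 0.4936 -0.2999  0.1974]
((18.89484977722168, 21.860515594482422), 12.50574016571045)
[ 0.4801 -0.2993  0.2497] [ 0.496  -0.3002  0.198 ]
(284, 190) [ 0.485  -0.2987  0.1615]
(162, 231) [ 0.5713 -0.5016 -0.0002]
(317, 228) [ 0.589  -0.2528 -0.0003]
(165, 230) [ 0.5699 -0.4963  0.0002]
(319, 168) [ 0.493  -0.2446 -0.0001]
```

```bash
python3 - <<'E'
from h import *
np.set_printoptions(suppress=True)
y=np.radians(-5)
o=get_obs();print(o["tool_pos"]);print(inc([.497,-.3,.153], tool([0,0,-1],[-np.sin(y),np.cos(y),0])))
E
```

```text
[ 0.49683495 -0.30150862  0.2993558 ]
[-0.03   0.014  0.014  3.659  0.004  0.033]
```

arm_command(
  increments=[
    [0, 0, 0, 0.7, 0, 0.03, 1],
    [0, 0, 0, 1.4, 0, 0.03, 1],
    [0, 0, 0, 2.1, 0, 0.03, 1],
    [0, 0, 0, 2.7, 0, 0.03, 1],
    [0, 0, 0, 3.1, 0, 0.03, 1],
    [0, 0, 0, 3.4, 0, 0.03, 1],
    [0, 0, 0, 3.66, 0, 0.03, 1],
    [0, 0, 0, 3.66, 0, 0.03, 1],
    [0, 0, 0, 3.66, 0, 0.03, -1],
    [0, 0, 0, 3.66, 0, 0.03, -1],
  ],
  grip_force=90,
)

```text
time_s: 5.13
tool_pos: [0.4981, -0.2995, 0.1552]
ee_rot: [[0.004, -0.996, 0.087], [-0.001, 0.087, 0.996], [-1.0, -0.004, -0.001]]
ft_force: [0.3, -0.2, -0.7]
gripper_width: 0.75
```

arm_command(
  increments=[
    [0, 0, 0, 0, 0, 0, -1],
    [0, 0, 0, 0, 0, 0, -1],
    [0, 0, 0, 0, 0, 0, -1],
    [0, 0, 0, 0, 0, 0, -1],
    [0, 0, 0, 0, 0, 0, -1],
    [0, 0, 0, 0, 0, 0, -1],
    [0, 0, 0, 0, 0, 0, -1],
    [0, 0, 0, 0, 0, 0, -1],
    [0, 0, 0, 0, 0, 0, -1],
    [0, 0, 0, 0, 0, 0, -1],
  ],
  grip_force=90,
)

```text
time_s: 5.97
tool_pos: [0.4979, -0.3002, 0.155]
ee_rot: [[0.004, -0.996, 0.088], [-0.001, 0.088, 0.996], [-1.0, -0.004, -0.001]]
ft_force: [-1.3, -0.5, 5.7]
gripper_width: 0.284
```

```bash
python3 - <<'E'
from h import *
o=get_obs();print({k:np.round(o[k],4) for k in ("time_s","tool_pos","ee_rot","ft_force","ft_torque","gripper_width","qpos")})
E
```

```text
{'time_s': np.float64(5.9667), 'tool_pos': array([ 0.4979, -0.3002,  0.155 ]), 'ee_rot': array([[ 0.0038, -0.9961,  0.0882],
       [-0.0014,  0.0882,  0.9961],
       [-1.    , -0.0039, -0.001 ]]), 'ft_force': array([-1.3481, -0.4535,  5.6756]), 'ft_torque': array([0.0942, 0.1905, 0.0505]), 'gripper_width': np.float64(0.2844), 'qpos': array([-0.6702,  0.4401, -0.2263,  0.9006,  0.0013, -0.5818])}
```

arm_command(
  increments=[
    [0, 0, 0, -0.2, 0, 0, -1],
    [0, 0, 0, -0.6, 0, 0, -1],
    [0, 0, 0, -1.1, 0, 0, -1],
    [0, 0, 0, -1.7, 0, 0, -1],
    [0, 0, 0, -2.3, 0, 0, -1],
    [0, 0, 0, -2.9, 0, 0, -1],
    [0, 0, 0, -3.5, 0, 0, -1],
    [0, 0, 0, -4.0, 0, 0, -1],
    [0, 0, 0, -4.25, 0, 0, -1],
    [0, 0, 0, -4.25, 0, 0, -1],
  ],
)

```text
time_s: 6.8
tool_pos: [0.4978, -0.3002, 0.3264]
ee_rot: [[0.006, -0.996, 0.088], [-0.003, 0.088, 0.996], [-1.0, -0.006, -0.002]]
ft_force: [-0.6, 0.3, -0.8]
gripper_width: 0.283
```

```bash
cat > look.py <<'E'
from h import *
import sys
np.set_printoptions(suppress=True,precision=4)
o=get_obs();print({k:np.round(o[k],4) for k in ("time_s","tool_pos","ft_force","gripper_width","qpos")})
yaw=np.radians(-5); B=bucketR(yaw); b=np.array([.5466,.0575,.1786])
h=b+B@[.0037,-.0132,.0003]; R=tool(-B[:,2],B[:,1]); n=B[:,2]
d=float(sys.argv[1])/1000; L=.137
# TCP so the tip is d above cap face at hole
print("target",h+n*(d+L),inc(h+n*(d+L),R))
E
python3 look.py 60
```

```text
{'time_s': np.float64(6.8), 'tool_pos': array([ 0.4978, -0.3002,  0.3264]), 'ft_force': array([-0.5644,  0.262 , -0.7798]), 'gripper_width': np.float64(0.2833), 'qpos': array([-0.6703,  0.3407,  0.0699,  1.294 ,  0.0014, -0.5822])}
target [0.4357 0.0539 0.3423] [-0.002 -0.026 -6.934 -0.43   2.324  8.682]
```

arm_command(
  increments=[
    [0, 0, 0, -0.6, 0, 0, -1],
    [0, 0, -0.5, -1.2, 0.2, 0.5, -1],
    [0, 0, -1.5, -1.25, 0.6, 1.5, -1],
    [0, 0, -2.5, -1.25, 1.0, 2.5, -1],
    [0, 0, -3.5, -1.25, 1.4, 3.5, -1],
    [0, 0, -4.5, -1.25, 1.8, 4.5, -1],
    [0, 0, -5.5, -1.25, 2.2, 5.5, -1],
    [0, 0, -6.5, -1.25, 2.6, 6.5, -1],
    [0, 0, -6.93, -1.25, 2.89, 7.5, -1],
    [0, 0, -6.93, -1.25, 2.89, 8.2, -1],
  ],
)

```text
time_s: 7.63
tool_pos: [0.4055, 0.0371, 0.3701]
ee_rot: [[0.568, -0.818, 0.091], [-0.051, 0.075, 0.996], [-0.822, -0.57, 0.001]]
ft_force: [0.5, -0.9, -1.9]
gripper_width: 0.281
```

```bash
python3 look.py 60
```

```text
{'time_s': np.float64(7.6333), 'tool_pos': array([0.4055, 0.0371, 0.3701]), 'ft_force': array([ 0.476 , -0.9424, -1.8581]), 'gripper_width': np.float64(0.2806), 'qpos': array([-0.0914, -0.4909, -0.7625,  0.6929,  0.001 , -0.0001])}
target [0.4357 0.0539 0.3423] [-0.037 -0.015 -0.052  0.979 -0.191  0.488]
```

arm_command(
  increments=[
    [0, 0, 0, 0.1, -0.1, 0.25, -1],
    [0, 0, 0, 0.3, -0.19, 0.49, -1],
    [0, 0, 0, 0.6, -0.19, 0.49, -1],
    [0, 0, 0, 0.9, -0.19, 0.49, -1],
    [0, 0, 0, 1.2, -0.19, 0.49, -1],
    [0, 0, 0, 1.5, -0.19, 0.49, -1],
    [0, 0, 0, 1.7, -0.19, 0.49, -1],
    [0, 0, 0, 1.9, -0.19, 0.49, -1],
    [0, 0, 0, 1.98, -0.19, 0.49, -1],
    [0, 0, 0, 1.98, -0.19, 0.49, -1],
  ],
)

```text
time_s: 8.47
tool_pos: [0.4632, 0.0507, 0.3116]
ee_rot: [[0.566, -0.819, 0.088], [-0.05, 0.072, 0.996], [-0.823, -0.569, -0.0]]
ft_force: [-0.2, -0.3, -1.5]
gripper_width: 0.288
```

```bash
python3 look.py 20; python3 - <<'E'
from h import *
np.set_printoptions(suppress=True,precision=4)
o=get_obs(); tip=o["tool_pos"]+np.array(o["ee_rot"])[:,0]*.137; print("tip pred",tip)
B=bucketR(np.radians(-5)); b=np.array([.5466,.0575,.1786]); h=b+B@[.0037,-.0132,.0003]
ims=[]
for n in ("wrist","top","scene"):
    p=get_image(n); np.savez("a_"+n+".npz",**p); t=px(p,tip); hh=px(p,h); print(n,t,hh)
    c=np.round((t+hh)/2).astype(int); k=35 if n!="wrist" else 60
    im=cv2.resize(p["image"][c[1]-k:c[1]+k,c[0]-k:c[0]+k],(400,400),interpolation=cv2.INTER_CUBIC); s=400/(2*k)
    for q,col in ((t,(255,255,0)),(hh,(0,255,0))): cv2.drawMarker(im,tuple(int(x) for x in (q-c+k+.5)*s),col,0,12)
    ims.append(im)
    for d in boxes_of(p,"rod_tip")[:2]: print(d["confidence"],d["xy"])
cv2.imwrite("pics/app.png",np.hstack(ims[:2])); cv2.imwrite("pics/app_s.png",ims[2]); cv2.imwrite("pics/app3.png",cv2.resize(np.hstack(ims),(800,267)))
E
```

```text
{'time_s': np.float64(8.4667), 'tool_pos': array([0.4632, 0.0507, 0.3116]), 'ft_force': array([-0.1517, -0.3242, -1.5471]), 'gripper_width': np.float64(0.2876), 'qpos': array([-0.0262, -0.3155, -0.8243,  0.4581, -0.0355,  0.0511])}
target [0.4586 0.0519 0.3096] [-0.009 -0.009 -0.07  -0.025  0.125  0.021]
tip pred [0.5408 0.0438 0.1989]
wrist [280.2803 202.4114] [281.2048 193.9431]
0.75 [279.0, 285.3]
0.67 [29.3, 100.3]
top [291.4262 217.077 ] [291.125  215.8784]
0.82 [288.7, 232.9]
0.65 [385.6, 272.2]
scene [265.2029 182.3789] [267.3574 188.2587]
0.88 [247.9, 142.3]
0.68 [174.6, 234.1]
```

View pics/app3.png

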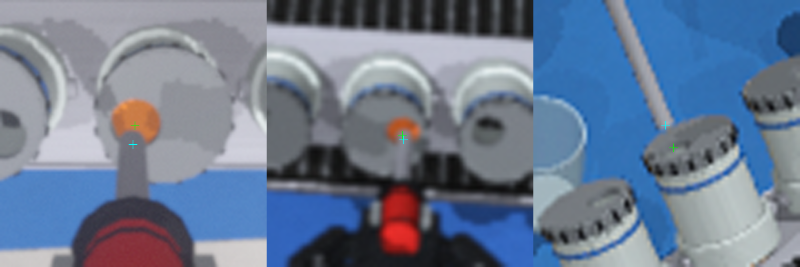

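Tip prediction matches the seen rod in all three views, and the hole mark sits on the orange. I'll dwell, then correct the residual ~5 mm in tool y.

arm_command(
  increments=[
    [0, 0, 0, 0, 0, 0, -1],
    [0, 0, 0, 0, 0, 0, -1],
    [0, 0, 0, 0, 0, 0, -1],
    [0, 0, 0, 0, 0, 0, -1],
    [0, 0, 0, 0, 0, 0, -1],
    [0, 0, 0, 0, 0, 0, -1],
    [0, 0, 0, 0, 0, 0, -1],
    [0, 0, 0, 0, 0, 0, -1],
    [0, 0, 0, 0, 0, 0, -1],
    [0, 0, 0, 0, 0, 0, -1],
  ],
)

```text
time_s: 9.6
tool_pos: [0.4636, 0.0508, 0.3129]
ee_rot: [[0.568, -0.818, 0.088], [-0.05, 0.072, 0.996], [-0.821, -0.57, -0.0]]
ft_force: [0.5, -0.2, -1.3]
gripper_width: 0.286
```

```bash
python3 look.py 20
```

```text
{'time_s': np.float64(9.6), 'tool_pos': array([0.4636, 0.0508, 0.3129]), 'ft_force': array([ 0.5183, -0.2418, -1.2957]), 'gripper_width': np.float64(0.2865), 'qpos': array([-0.0259, -0.3169, -0.823 ,  0.4586, -0.0355,  0.0511])}
target [0.4586 0.0519 0.3096] [-0.007 -0.006 -0.044 -0.004  0.153  0.017]
```

arm_command(
  increments=[
    [0, 0, -0.04, 0, 0.07, 0.02, -1],
    [0, 0, -0.04, 0, 0.14, 0.03, -1],
    [0, 0, -0.04, 0, 0.14, 0.03, -1],
    [0, 0, -0.04, 0.1, 0.14, 0.03, -1],
    [0, 0, -0.04, 0.2, 0.14, 0.03, -1],
    [0, 0, -0.04, 0.3, 0.14, 0.03, -1],
    [0, 0, -0.04, 0.35, 0.14, 0.03, -1],
    [0, 0, -0.04, 0.35, 0.14, 0.03, -1],
    [0, 0, -0.04, 0.35, 0.14, 0.03, -1],
    [0, 0, -0.04, 0.35, 0.14, 0.03, -1],
  ],
)

```text
time_s: 10.43
tool_pos: [0.4672, 0.0517, 0.2983]
ee_rot: [[0.571, -0.816, 0.088], [-0.05, 0.072, 0.996], [-0.819, -0.573, -0.0]]
ft_force: [0.5, -0.3, -1.4]
gripper_width: 0.285
```

```bash
python3 look.py 0; python3 - <<'E'
from h import *
o=get_obs(); tip=o["tool_pos"]+np.array(o["ee_rot"])[:,0]*.137
B=bucketR(np.radians(-5)); b=np.array([.5466,.0575,.1786]); h=b+B@[.0037,-.0132,.0003]; a=np.linspace(0,2*np.pi,40)
print("tip rel hole, mm",(tip-h)@B*1000)
ims=[]
for n in ("wrist","scene"):
    p=get_image(n); t=px(p,tip); hh=px(p,h)
    c=np.round(hh).astype(int); k=40 if n=="wrist" else 30
    im=cv2.resize(p["image"][c[1]-k:c[1]+k,c[0]-k:c[0]+k],(400,400),interpolation=cv2.INTER_CUBIC); s=400/(2*k)
    for q,r,col in ((tip,.006,(255,255,0)),(h,.012,(0,255,0))): cv2.polylines(im,[np.array([(px(p,q+B@[r*np.cos(x),r*np.sin(x),0])-c+k+.5)*s for x in a]).astype(int)],True,col,1)
    ims.append(im)
cv2.imwrite("pics/app4.png",np.hstack(ims))
E
```

```text
{'time_s': np.float64(10.4333), 'tool_pos': array([0.4672, 0.0517, 0.2983]), 'ft_force': array([ 0.5296, -0.2585, -1.4363]), 'gripper_width': np.float64(0.2853), 'qpos': array([-0.0224, -0.2974, -0.8525,  0.4064, -0.0377,  0.0539])}
target [0.47   0.0509 0.2932] [-0.008 -0.006 -0.005  0.146  0.013 -0.013]
tip rel hole, mm [0.46756974 0.44238424 5.82186019]
```

View pics/app4.png

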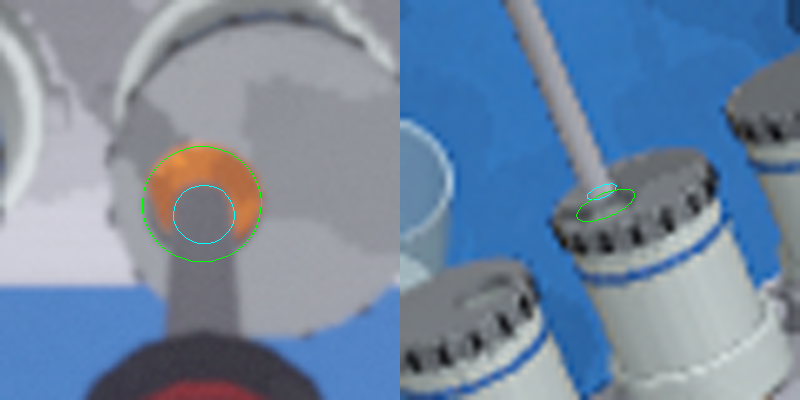

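Well aligned: the tip is inside the hole outline in both views. Advancing into the hole.

arm_command(
  increments=[
    [0, 0, 0, 0.06, 0.01, -0.01, -1],
    [0, 0, 0, 0.12, 0.01, -0.01, -1],
    [0, 0, 0, 0.18, 0.01, -0.01, -1],
    [0, 0, 0, 0.24, 0.01, -0.01, -1],
    [0, 0, 0, 0.3, 0.01, -0.01, -1],
    [0, 0, 0, 0.36, 0.01, -0.01, -1],
    [0, 0, 0, 0.42, 0.01, -0.01, -1],
    [0, 0, 0, 0.48, 0.01, -0.01, -1],
    [0, 0, 0, 0.52, 0.01, -0.01, -1],
    [0, 0, 0, 0.55, 0.01, -0.01, -1],
  ],
)

```text
time_s: 11.37
tool_pos: [0.4794, 0.0502, 0.2797]
ee_rot: [[0.571, -0.816, 0.088], [-0.05, 0.072, 0.996], [-0.819, -0.573, -0.0]]
ft_force: [0.5, 1.0, -1.5]
gripper_width: 0.284
```

```bash
cat > tip.py <<'E'
from h import *
np.set_printoptions(suppress=True,precision=2)
o=get_obs(); tip=o["tool_pos"]+np.array(o["ee_rot"])[:,0]*.137
B=bucketR(np.radians(-5)); b=np.array([.5466,.0575,.1786]); h=b+B@[.0037,-.0132,.0003]
print(o["time_s"],"tip rel hole mm",(tip-h)@B*1000,"F in bucket axes",o["ft_force"]@B,"torque",o["ft_torque"],o["gripper_width"])
E
python3 tip.py
```

```text
11.3667 tip rel hole mm [ -0.11   0.04 -16.4 ] F in bucket axes [-0.55  1.08 -1.41] torque [ 0.07  0.74 -0.02] 0.28367687123391316
```

No contact, so the tip is inside the hole. Now a slow, steady push.

arm_command(
  increments=[
    [0, 0, 0, 0.04, 0, 0, -1],
    [0, 0, 0, 0.08, 0, 0, -1],
    [0, 0, 0, 0.12, 0, 0, -1],
    [0, 0, 0, 0.16, 0, 0, -1],
    [0, 0, 0, 0.2, 0, 0, -1],
    [0, 0, 0, 0.24, 0, 0, -1],
    [0, 0, 0, 0.28, 0, 0, -1],
    [0, 0, 0, 0.32, 0, 0, -1],
    [0, 0, 0, 0.36, 0, 0, -1],
    [0, 0, 0, 0.4, 0, 0, -1],
  ],
)

```text
time_s: 12.2
tool_pos: [0.4895, 0.049, 0.2689]
ee_rot: [[0.574, -0.814, 0.089], [-0.052, 0.072, 0.996], [-0.817, -0.577, -0.001]]
ft_force: [-8.9, -0.5, 10.0]
gripper_width: 0.28
```

```bash
python3 tip.py
```

```text
12.2 tip rel hole mm [  2.63  -0.53 -31.1 ] F in bucket axes [-1.51 -1.23 13.32] torque [-0.28  0.92 -0.3 ] 0.27990661740590983
```

arm_command(
  increments=[
    [0, 0, 0, 0.05, 0.01, 0, -1],
    [0, 0, 0, 0.1, 0.02, 0, -1],
    [0, 0, 0, 0.15, 0.03, 0, -1],
    [0, 0, 0, 0.2, 0.04, 0, -1],
    [0, 0, 0, 0.25, 0.04, 0, -1],
    [0, 0, 0, 0.3, 0.04, 0, -1],
    [0, 0, 0, 0.35, 0.04, 0, -1],
    [0, 0, 0, 0.4, 0.04, 0, -1],
    [0, 0, 0, 0.45, 0.04, 0, -1],
    [0, 0, 0, 0.5, 0.04, 0, -1],
  ],
)

```text
time_s: 13.03
tool_pos: [0.5002, 0.048, 0.2521]
ee_rot: [[0.575, -0.813, 0.089], [-0.052, 0.072, 0.996], [-0.816, -0.577, -0.001]]
ft_force: [-6.7, -0.7, 10.5]
gripper_width: 0.285
```

```bash
python3 tip.py
```

```text
13.0333 tip rel hole mm [  1.92  -0.55 -51.09] F in bucket axes [ 0.61 -1.25 12.36] torque [-0.35  0.61 -0.28] 0.28454196457208164
```

arm_command(
  increments=[
    [0, 0, 0, 0.05, 0.01, 0, -1],
    [0, 0, 0, 0.1, 0.02, 0, -1],
    [0, 0, 0, 0.15, 0.03, 0, -1],
    [0, 0, 0, 0.2, 0.03, 0, -1],
    [0, 0, 0, 0.25, 0.03, 0, -1],
    [0, 0, 0, 0.3, 0.03, 0, -1],
    [0, 0, 0, 0.35, 0.03, 0, -1],
    [0, 0, 0, 0.38, 0.03, 0, -1],
    [0, 0, 0, 0.4, 0.03, 0, -1],
    [0, 0, 0, 0.4, 0.03, 0, -1],
  ],
)

```text
time_s: 13.87
tool_pos: [0.5066, 0.0478, 0.2354]
ee_rot: [[0.57, -0.817, 0.088], [-0.05, 0.072, 0.996], [-0.82, -0.573, -0.0]]
ft_force: [-0.8, -0.4, -0.5]
gripper_width: 0.283
```

```bash
python3 tip.py; python3 - <<'E'
from h import *
p=get_image("scene"); cv2.imwrite("pics/push.png",cv2.resize(p["image"][150:310,210:380],None,fx=3,fy=3,interpolation=cv2.INTER_CUBIC))
for d in boxes_of(p,"insert")[:3]: print(d["confidence"],d["xy"],w(p,*d["xy"]))
E
```

```text
13.8667 tip rel hole mm [ -3.23   0.01 -68.42] F in bucket axes [-0.89 -0.48 -0.  ] torque [ 0.1   0.74 -0.05] 0.2829353430610962
0.6 [287.3, 259.1] [ 0.68351299 -0.0134496   0.05323153]
```

View pics/push.png

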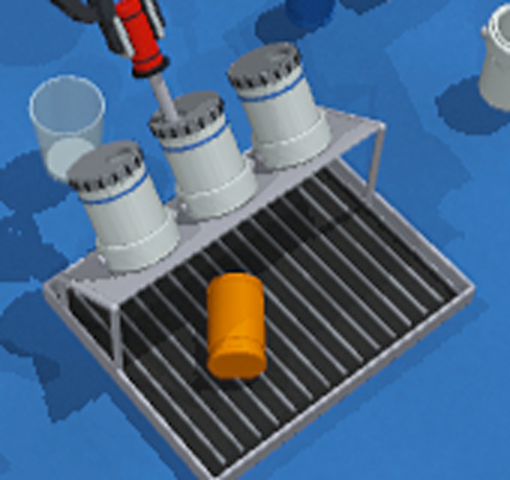

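The orange insert lies in the drip tray and the force is back to zero. I'll withdraw along the axis.

arm_command(
  increments=[
    [0, 0, 0, -0.1, -0.05, 0, -1],
    [0, 0, 0, -0.3, -0.06, 0, -1],
    [0, 0, 0, -0.6, -0.06, 0, -1],
    [0, 0, 0, -1.0, -0.06, 0, -1],
    [0, 0, 0, -1.5, -0.06, 0, -1],
    [0, 0, 0, -2.0, -0.06, 0, -1],
    [0, 0, 0, -2.6, -0.06, 0, -1],
    [0, 0, 0, -3.2, -0.06, 0, -1],
    [0, 0, 0, -3.7, -0.06, 0, -1],
    [0, 0, 0, -4.2, -0.06, 0, -1],
  ],
)

```text
time_s: 14.8
tool_pos: [0.4116, 0.0562, 0.3768]
ee_rot: [[0.573, -0.815, 0.088], [-0.05, 0.072, 0.996], [-0.818, -0.575, 0.0]]
ft_force: [-0.1, -0.1, -1.2]
gripper_width: 0.287
```

```bash
cat > ret.py <<'E'
from h import *
import sys
np.set_printoptions(suppress=True,precision=4)
R=np.array([[.0038,-.9961,.0882],[-.0014,.0882,.9961],[-1,-.0039,-.001]])
o=get_obs();print(o["time_s"],o["tool_pos"],o["ft_force"],o["gripper_width"]);print(inc([.4979,-.3002,float(sys.argv[1])],R))
E
python3 tip.py; python3 ret.py .36
```

```text
14.8 tip rel hole mm [  0.12   0.12 102.15] F in bucket axes [-0.77 -0.07 -0.87] torque [-0.01  0.73  0.  ] 0.28686930729433896
14.8 [0.4116 0.0562 0.3768] [-0.1433 -0.0585 -1.1545] 0.28686930729433896
[-0.     0.014  6.973  2.029 -2.158 -8.687]
```

arm_command(
  increments=[
    [0, 0, 0.5, 0.2, -0.2, -0.9, -1],
    [0, 0, 1.5, 0.4, -0.43, -1.8, -1],
    [0, 0, 2.5, 0.6, -0.65, -2.7, -1],
    [0, 0, 3.5, 0.8, -0.86, -3.6, -1],
    [0, 0, 4.5, 1.0, -1.08, -4.5, -1],
    [0, 0, 5.5, 1.2, -1.3, -5.4, -1],
    [0, 0, 6.5, 1.5, -1.6, -6.4, -1],
    [0, 0, 6.97, 1.75, -1.85, -7.4, -1],
    [0, 0, 6.97, 2.03, -2.16, -8.3, -1],
    [0, 0, 6.97, 2.03, -2.16, -8.69, -1],
  ],
)

```text
time_s: 15.63
tool_pos: [0.5009, -0.3054, 0.356]
ee_rot: [[0.002, -0.996, 0.09], [-0.001, 0.09, 0.996], [-1.0, -0.002, -0.001]]
ft_force: [-0.3, 0.6, -2.9]
gripper_width: 0.285
```

arm_command(
  increments=[
    [0, 0, 0, 0, 0, 0, -1],
    [0, 0, 0, 0, 0, 0, -1],
    [0, 0, 0, 0, 0, 0, -1],
    [0, 0, 0, 0, 0, 0, -1],
    [0, 0, 0, 0, 0, 0, -1],
    [0, 0, 0, 0, 0, 0, -1],
    [0, 0, 0, 0, 0, 0, -1],
    [0, 0, 0, 0, 0, 0, -1],
    [0, 0, 0, 0, 0, 0, -1],
    [0, 0, 0, 0, 0, 0, -1],
  ],
)

```text
time_s: 16.47
tool_pos: [0.4991, -0.3003, 0.3579]
ee_rot: [[0.002, -0.996, 0.088], [-0.0, 0.088, 0.996], [-1.0, -0.002, -0.0]]
ft_force: [-1.0, -0.5, -1.5]
gripper_width: 0.282
```

```bash
python3 ret.py .36; python3 - <<'E'
from h import *
o=get_obs(); R=np.array(o["ee_rot"]); print(R.round(4))
ims=[]
for n in ("wrist","top"):
    p=get_image(n); np.savez("r_"+n+".npz",**p); t=px(p,o["tool_pos"]+R[:,0]*.137); c=np.array([284,200]) if n=="wrist" else np.round(t).astype(int); k=70 if n=="wrist" else 40
    im=cv2.resize(p["image"][c[1]-k:c[1]+k,c[0]-k:c[0]+k],(400,400),interpolation=cv2.INTER_CUBIC); 
    cv2.drawMarker(im,tuple(int(x) for x in (t-c+k+.5)*400/(2*k)),(255,255,0),0,12); ims.append(im)
cv2.imwrite("pics/ret.png",np.hstack(ims))
E
```

```text
16.4667 [ 0.4991 -0.3003  0.3579] [-1.0119 -0.5104 -1.5475] 0.28182473212148995
[ 0.004  0.011 -0.017 -0.053  0.029  0.001]
[[ 2.400e-03 -9.961e-01  8.780e-02]
 [-3.000e-04  8.780e-02  9.961e-01]
 [-1.000e+00 -2.400e-03 -1.000e-04]]
```

View pics/ret.png

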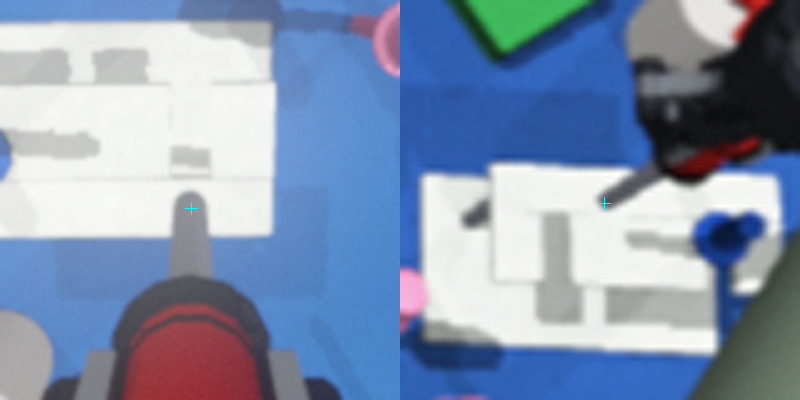

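The rod is still straight in the grip and over its slot. Lowering.

arm_command(
  increments=[
    [0, 0, 0, 0.1, 0.04, 0, -1],
    [0, 0, 0, 0.3, 0.04, 0, -1],
    [0, 0, 0, 0.6, 0.04, 0, -1],
    [0, 0, 0, 0.9, 0.04, 0, -1],
    [0, 0, 0, 1.2, 0.04, 0, -1],
    [0, 0, 0, 1.5, 0.04, 0, -1],
    [0, 0, 0, 1.7, 0.04, 0, -1],
    [0, 0, 0, 1.85, 0.04, 0, -1],
    [0, 0, 0, 1.85, 0.04, 0, -1],
    [0, 0, 0, 1.85, 0.04, 0, -1],
  ],
)

```text
time_s: 17.4
tool_pos: [0.4975, -0.3003, 0.2837]
ee_rot: [[0.002, -0.996, 0.088], [-0.0, 0.088, 0.996], [-1.0, -0.002, 0.0]]
ft_force: [0.9, -0.4, -1.1]
gripper_width: 0.283
```

```bash
python3 ret.py .156
```

```text
17.4 [ 0.4975 -0.3003  0.2837] [ 0.9093 -0.3723 -1.1467] 0.28340840085457564
[ 0.002  0.014 -0.022  3.193 -0.002  0.003]
```

arm_command(
  increments=[
    [0, 0, 0, 0.1, 0, 0, -1],
    [0, 0, 0, 0.2, 0, 0, -1],
    [0, 0, 0, 0.3, 0, 0, -1],
    [0, 0, 0, 0.4, 0, 0, -1],
    [0, 0, 0, 0.5, 0, 0, -1],
    [0, 0, 0, 0.6, 0, 0, -1],
    [0, 0, 0, 0.7, 0, 0, -1],
    [0, 0, 0, 0.8, 0, 0, -1],
    [0, 0, 0, 0.9, 0, 0, -1],
    [0, 0, 0, 0.9, 0, 0, -1],
  ],
)

```text
time_s: 18.23
tool_pos: [0.4973, -0.3, 0.2468]
ee_rot: [[0.001, -0.996, 0.088], [0.001, 0.088, 0.996], [-1.0, -0.001, 0.001]]
ft_force: [-0.0, -0.1, -2.1]
gripper_width: 0.278
```

```bash
python3 ret.py .157
```

```text
18.2333 [ 0.4973 -0.3     0.2468] [-0.0288 -0.0612 -2.1288] 0.27846422521246184
[ 0.002  0.02  -0.032  2.245 -0.013 -0.004]
```

The shaft is in the slot with no contact force. Lowering to just above hanging height.

arm_command(
  increments=[
    [0, 0, 0, 0.3, 0, 0, -1],
    [0, 0, 0, 0.6, 0, 0, -1],
    [0, 0, 0, 0.9, 0, 0, -1],
    [0, 0, 0, 1.2, 0, 0, -1],
    [0, 0, 0, 1.5, 0, 0, -1],
    [0, 0, 0, 1.8, 0, 0, -1],
    [0, 0, 0, 2.0, 0, 0, -1],
    [0, 0, 0, 2.1, 0, 0, -1],
    [0, 0, 0, 2.15, 0, 0, -1],
    [0, 0, 0, 2.15, 0, 0, -1],
  ],
)

```text
time_s: 19.07
tool_pos: [0.4979, -0.3004, 0.1618]
ee_rot: [[0.002, -0.996, 0.088], [-0.0, 0.088, 0.996], [-1.0, -0.002, 0.0]]
ft_force: [-0.2, -0.4, -1.7]
gripper_width: 0.286
```

```bash
python3 ret.py .155
```

```text
19.0667 [ 0.4979 -0.3004  0.1618] [-0.1974 -0.3584 -1.7487] 0.28602795979233875
[ 0.002  0.012 -0.019  0.17   0.001  0.005]
```

arm_command(
  increments=[
    [0, 0, 0, 0.03, 0, 0, -1],
    [0, 0, 0, 0.06, 0, 0, -1],
    [0, 0, 0, 0.08, 0, 0, -1],
    [0, 0, 0, 0.1, 0, 0, -1],
    [0, 0, 0, 0.12, 0, 0, -1],
    [0, 0, 0, 0.14, 0, 0, -1],
    [0, 0, 0, 0.16, 0, 0, -1],
    [0, 0, 0, 0.17, 0, 0, -1],
    [0, 0, 0, 0.17, 0, 0, -1],
    [0, 0, 0, 0.17, 0, 0, -1],
  ],
)

```text
time_s: 19.9
tool_pos: [0.4979, -0.3004, 0.1551]
ee_rot: [[0.002, -0.996, 0.088], [-0.0, 0.088, 0.996], [-1.0, -0.002, -0.0]]
ft_force: [-0.9, -0.1, -1.1]
gripper_width: 0.286
```

```bash
python3 ret.py .155; python3 - <<'E'
from h import *
p=get_image("scene"); cv2.imwrite("pics/hang.png",cv2.resize(p["image"][205:345,80:240],None,fx=3.5,fy=3.5,interpolation=cv2.INTER_CUBIC))
E
```

```text
19.9 [ 0.4979 -0.3004  0.1551] [-0.8549 -0.1271 -1.0666] 0.2861820986051016
[ 0.003  0.011 -0.018  0.001  0.001  0.004]
```

arm_command(
  increments=[
    [0, 0, 0, 0.02, 0, 0, -1],
    [0, 0, 0, 0.03, 0, 0, -1],
    [0, 0, 0, 0.04, 0, 0, -1],
    [0, 0, 0, 0.05, 0, 0, -1],
    [0, 0, 0, 0.05, 0, 0, -1],
    [0, 0, 0, 0.05, 0, 0, -1],
    [0, 0, 0, 0.05, 0, 0, -1],
    [0, 0, 0, 0.05, 0, 0, -1],
    [0, 0, 0, 0.05, 0, 0, -1],
    [0, 0, 0, 0.05, 0, 0, -1],
  ],
)

```text
time_s: 20.78
tool_pos: [0.498, -0.3004, 0.155]
ee_rot: [[0.003, -0.996, 0.088], [-0.001, 0.088, 0.996], [-1.0, -0.003, -0.001]]
ft_force: [-4.9, 2.8, 11.1]
gripper_width: 0.283
```

Collar is seated (11 N, at the same height as before). I'll ease off and release.

arm_command(
  increments=[
    [0, 0, 0, -0.02, 0, 0, -1],
    [0, 0, 0, -0.03, 0, 0, -1],
    [0, 0, 0, -0.03, 0, 0, 0],
    [0, 0, 0, -0.03, 0, 0, 0.3],
    [0, 0, 0, -0.03, 0, 0, 0.6],
    [0, 0, 0, -0.03, 0, 0, 0.8],
    [0, 0, 0, -0.03, 0, 0, 0.8],
    [0, 0, 0, -0.03, 0, 0, 0.8],
    [0, 0, 0, -0.03, 0, 0, 0.8],
    [0, 0, 0, -0.03, 0, 0, 0.8],
  ],
)

```text
time_s: 21.62
tool_pos: [0.4979, -0.3004, 0.1542]
ee_rot: [[0.002, -0.996, 0.088], [-0.0, 0.088, 0.996], [-1.0, -0.002, -0.0]]
ft_force: [-0.2, -0.7, 0.2]
gripper_width: 0.899
```

arm_command(
  increments=[
    [0, 0, 0, -0.2, 0, 0, 0.8],
    [0, 0, 0, -0.5, 0, 0, 0.8],
    [0, 0, 0, -0.9, 0, 0, 0.8],
    [0, 0, 0, -1.4, 0, 0, 0.8],
    [0, 0, 0, -2.0, 0, 0, 0.8],
    [0, 0, 0, -2.6, 0, 0, 0.8],
    [0, 0, 0, -3.2, 0, 0, 0.8],
    [0, 0, 0, -3.8, 0, 0, 0.8],
    [0, 0, 0, -4.2, 0, 0, 0.8],
    [0, 0, 0, -4.2, 0, 0, 0.8],
  ],
)

```text
time_s: 22.45
tool_pos: [0.4989, -0.3014, 0.3271]
ee_rot: [[0.008, -0.996, 0.088], [-0.005, 0.088, 0.996], [-1.0, -0.008, -0.004]]
ft_force: [-0.1, -0.3, 1.5]
gripper_width: 0.9
```

```bash
python3 - <<'E'
from h import *
o=get_obs();print(o["time_s"],o["tool_pos"],o["ft_force"],o["gripper_width"])
p=get_image("scene"); cv2.imwrite("pics/end.png",cv2.resize(p["image"][160:390,90:380],None,fx=2.6,fy=2.6,interpolation=cv2.INTER_CUBIC))
C=cloud(p); H,S,V=cv2.split(cv2.cvtColor(p["image"],cv2.COLOR_BGR2HSV)); X,Y,Z=np.moveaxis(C,-1,0)
red=(abs(X-.5)<.06)&(abs(Y+.3)<.06)&((H<6)|(H>174))&(S>190)&(Z>.13); t=red&(Z>.188); print(red.sum(),np.median(C[red],0),Z[red].max(),C[t].mean(0))
E
```

```text
22.45 [ 0.49889587 -0.30137742  0.3270561 ] [-0.06517006 -0.33385823  1.52117971] 0.8997821704188775
192 [ 0.50698417 -0.30340318  0.18256527] 0.20050324588688484 [ 0.50189462 -0.3019385   0.19576732]
```

View pics/end.png

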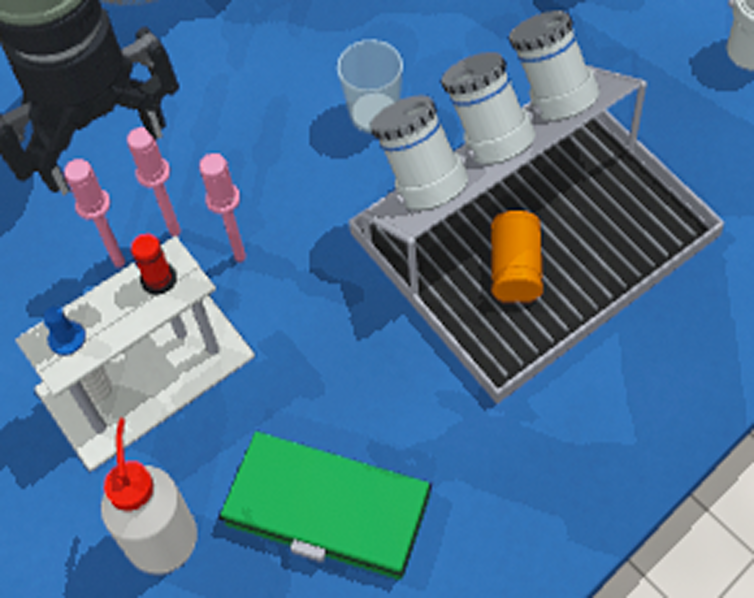

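The rod is upright in its slot, at the position first measured to within 1 mm. The insert is in the tray, everything else is in place, and the gripper is clear. Handing in.

```bash
python3 -c "
from bench import *
print(job_done())"
```

```text
the job is handed in; nothing more can be done
None
```

The orange insert is out of its bucket and in the drip tray, and the rod hangs upright in the slot it came from. I handed the job in at about 22.5 s on the robot's clock.

- **Finding the hole:** Orange showed through the base-cap hole of the middle bucket. The wrist and top cameras differed by about 3 to 4 mm on the hole's position. I used a value in between, which was well inside the 6 mm clearance, and confirmed it from close by before going in.
- **Pressing:** The rod entered the hole without touching it. I pushed at about 20 to 25 mm/s with roughly 13 N, to about 68 mm below the cap face. The force then fell to zero and the insert dropped into the tray.
- **Returning the rod:** The collar seated with about 11 N at the same height I took it from. I eased off and released.
- **Last checks:** In the last scene picture the insert is in the tray, the red rod is within about 1 mm of where it first hung, and the gripper is clear. The pink look-alikes and the other things in that view looked undisturbed. It did not show the tube rack and spare insert, so I did not check those again.

No check failed. The first wrist-image search for the rod by colour found nothing because its threshold was too strict, so I located the rod by eye and with the calibration.

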